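Put up the price sign in the ratchet clamp of the fruit stall's sign stand

ROBOT

A 7-joint arm with a two-finger parallel gripper is mounted at the origin on the work surface. World frame = base frame: x ahead of the robot, y to its left, z up, the work surface at z = 0. Lengths are in m, angles in rad, forces in N, time in s.
With the tool pointing down it reaches from about 0.4 to 0.85 m from the base axis. Payload 10.4 kg.
Tool frame: the origin (TCP) lies between the finger pads; the fingertips stand ahead of it and the grasp point (between the pads) lies 5 mm behind it (manip.tip_extent is the z of the fingertips in the tool frame, in m); z points along the fingers, y is the line along which they close (so a half turn about z gives the same grasp; the last joint's range is limited). The gripper opens to 85 mm and grips with 20 to 120 N. Pads are 22 mm wide; open, the fingers measure 114 mm over their backs; the gripper's body (76 mm by 85 mm) begins 54 mm behind the grasp point. The pads swing forward as they close: fully open they stand 13 mm farther back than shut.
Start: joints at [-1.34, 0.332, -0.065, 1.46, 0.022, 1.35, -0.088], TCP at [0.157, 0.605, 0.245] pointing down, gripper open.
Joint ranges: [-2.6, 2.6], [-0.5, 2.12], [-1.47, 1.34], [0.16, 2.42], [-1.27, 4.41], [0.06, 2.06], [-2.6, 2.6]. Speed limits (rad/s): [2.22, 2.22, 2.79, 2.79, 3.14, 3.14, 3.14].

INTERFACE

Orientations are given as a unit quaternion [x, y, z, w].
In Python, from workcell import status, viewer, manip gives the robot as it stands.
- The arm moves only by the tool play_rows, never from a script. Its argument "plan" is one flat list of numbers, 7 for each row, row after row: the turn, a rotation vector about the tool's x, y, z in degrees, then the shift along the tool's x, y, z in m, then the opening, from 0 (shut) to 1 (fully open). In form: [ax, ay, az, dx, dy, dz, grip, ax, ay, az, dx, dy, dz, grip, ...]. A call has 1 to 20 rows; each row is the pose to reach, as a shift and turn from the pose commanded when the call began, along the tool's axes at that moment; what a row does not reach only later rows make up. A row lasts 1/8 s, in which the tool goes at most 62.5 mm and 10.7 degrees, less where a joint would pass 70% of its speed; a pose out of reach is approached as far as the arm can. A call with a gripper value outside its range is refused whole. The fingers move at their own pace and stop on an object; "squeeze" is the grip in N (left out, the last holds). Time passes only in rows, so rows that repeat a pose let the fingers close. It gives the time, the measured TCP pose, the force, the opening and the grip force at its end, in the units of the state.
- status.get_obs(): the state, without advancing time (a new reading comes with each control period).
- viewer.camera(name): name is "scene" or "side" or "wrist"; returns the picture (400x640x3 uint8, red, green, blue); there is no depth.
- viewer.camera_model(name): a dict with "fx", "fy", "cx", "cy" (pixels), "R" (3x3) and "t" (3): a world point X has camera coordinates R X + t. Camera axes: x right, y down, z forward; pixel columns grow to the right and rows downward; lengths in m; the calibration is good to about 2 mm. A picture is of the moment at which its call begins: read the wrist's pose just before it. camera_model takes no time and is no camera call; for the wrist camera it gives the pose at the moment of the call.
- manip.hand_in(): hands the job in; it is judged then, once.
The state is a dict: "clock": time; "joint_pos": joint angles; "joint_velocities": joint speeds; "tau": joint torques, N m; "position": TCP position; "ee_rot": TCP orientation; "ft_force": force on the tool from outside, world axes, zero at the start; "torque": the same for the moment, N m; "grip_width": opening from 0.0 (shut) to 1.0 (fully open); "grasp_force": force on a finger pad.
Only numpy, scipy, OpenCV 4.12 (cv2) and the standard library are available. Lean on these libraries where they do the work, as an engineer would, in place of code of your own. Each camera call takes 0.05 s, during which the arm holds its last target. There are 200 camera calls.

TASK

Put up the green price sign in the sign stand. The stand's ratchet clamp has been left locked shut: press its loose finger ring gently down, sideways out of the ratchet, so that it springs open; stand the green sign fully home in the socket between the jaws, upright, its board in line with the stand's base board; then push the loose ring towards the fixed one until the ratchet clicks and holds the sign's stem firmly, without forcing the clamp or crushing the thin tube. Leave the orange sign and the goods where they are.

Things in the scene. Friction and masses are not known exactly. Their poses are not given: they have to be found in the camera images.
- stand: Wooden sign stand, fixed, with a 200 mm steel ring-handled ratchet clamp (like big locking forceps) screwed flat on it, its middle 66 mm above the table, top 78 mm. Origin: underside, below the clamp's pivot. Base board along y from -155 to +95 mm, 90 mm wide, 15 mm thick. Socket and jaws on the +y side of the pivot, finger rings on the -y side. One arm is screwed down, the other turns.
- fixed_ring (a point): Centre of the finger ring (37 mm across) of the screwed-down arm: x = +19, y = -125 mm in the stand's frame, 66 mm high. This arm carries the toothed ratchet bar (66 to 78 mm high, 25 mm nearer the pivot than the rings), which reaches in -x over the moving handle, and the jaw on the -x side of the socket.
- moving_ring (a point): Centre of the loose ring: polished, slippery, 37 mm across, 9 mm round bar, top 70.5 mm high; swings level about the pivot at 126 mm. In the stand's frame x = -29 to -34, y = -122 mm locked at the start; x = -68, y = -106 sprung fully open (2 to 3 N spring). Teeth every 3.8 mm of travel between x = -54 and -22 keep it from opening but let it be pushed shut. Release and closing: see the next two.
- clamp_handle: Handle with the loose ring; origin below the pivot on the table. To release: press the ring down. 4 to 5 N and 3 mm free it from the teeth; it swings open at once in the stand's -x, sliding under the pressing finger. Its travel down ends on a stop after 9 mm (12 N). Over 20 N from the robot, any way, forces the clamp.
- clamp_jaw: Moving arm with this handle and its jaw; origin below the pivot. To close: push the ring's outer side in the stand's +x. It clicks along at 3 to 6 N until the jaws meet the stem; then the handle bends and the push rises some 1.8 N per mm. Pushed up to 14 to 17 N and slowly let go, it falls back to the last tooth passed and the jaws hold with 6 to 30 N. Under 5 N is too loose; over 40 N crushes the stem.
- jaw (a point): Middle of the moving jaw's bar, on the +x side of the socket. Its rubber pad sits on an adjusting screw, set anywhere over 8 mm and not reported: the jaws may meet the 10 mm stem with the loose ring anywhere from x = -53 to -35 mm in the stand's frame, so where to stop must be felt. Fully open, the jaws' gap is 17 to 25 mm; as locked at the start it is too narrow for the stem.
- socket (a point): Centre of the mouth of the round socket: 12 mm wide, 2 mm chamfer, 35 mm deep, mouth 50 mm high, in a 50 mm square wooden block, 55 mm from the pivot towards the stand's +y. Axes as the stand's. The jaws, 60 to 72 mm high, stand on both sides (in x) of the line above it.
- green_sign_plate (a point): Centre of the green-framed sign's board: 90 mm wide (its y), 65 high (z), 10 thick (x), black faces with a painted fruit, on an aluminium tube 10 mm thick whose round foot ends 167.5 mm below this point. It starts in a hole of sign_block, this point at 175.5 mm; fully home in the stand it is at 182.5 mm. Take it by the upper part of the board, across its thickness.
- green_sign_foot (a point): Lower end of the green sign's stem, on its axis; axes as the board's.
- green_sign: The whole green sign, 70 to 140 g; origin at the stem's foot, z up along the stem, x through the board's thickness. The board looks the same from both sides, so either way round will do.
- sign_block: Fixed dark wooden block, 70 x 200 mm, 40 mm high, where the signs are kept: two holes 13 mm wide, 32 mm deep, 60 mm either side of its centre along its y, the green sign in either. Origin: centre of its underside.
- orange_sign_plate (a point): Centre of the orange-framed sign's board, same size, in the other hole of sign_block. To be left alone.
- guava: Pear-shaped yellow-green fruit, 64 mm wide, 80 mm high, standing on the table; origin at its underside. To be left alone.
- punnet: Clear plastic punnet heaped with fruit, 130 x 190 mm, about 140 mm high; origin at the centre of its underside. To be left alone.
- water_bottle: Clear water bottle, 62 mm wide, 200 mm high; origin at the centre of its underside. To be left alone.

How it is judged:
On the way, in this order (a step that is already met when the one before it is completed fails the run):
1. the clamp is released: its loose ring has sprung open (x of moving_ring in the frame of stand below -0.058 m), for 0.2 s.
2. the green sign stands fully home in the socket, upright and in line (z of green_sign_plate in the frame of stand below 0.186 m and horizontal distance between green_sign_foot and socket below 0.004 m and angle between green_sign_plate's own z axis and vertical below 0.09 rad and angle between the x axis of green_sign_plate and the x axis of stand, either way round below 0.3 rad), for 0.2 s.
3. the clamp is closed on the stem (all of step 2 and contact force between clamp_jaw and green_sign above 5 N), for 0.2 s.
At the end, for the whole second after the job is handed in: The green sign stands in the socket: foot within 3.5 mm of the floor and 4 mm of the axis, upright within 0.09 rad, board in line with the base board within 0.30 rad, at rest; the ratchet alone keeps the jaws on its stem with over 5 N; the orange sign still stands in its hole (all of step 3 and linear speed of green_sign below 0.02 m/s and angle between orange_sign_plate's own z axis and vertical below 0.15 rad); the robot touches nothing.
It fails at once if the clamp's moving arm is forced (over 20 N from the robot) (contact force between any of the fingers, the arm and clamp_jaw above 20 N).
It fails at once if the stem is crushed (over 40 N between moving jaw and sign) (contact force between clamp_jaw and green_sign above 40 N).
It fails at once if the orange sign or the goods are disturbed (moved over 20 mm) (distance of any of orange_sign_plate, guava, punnet, water_bottle from where it was at the start of the episode above 0.02 m).
It also fails if it takes over 72 s, if anything falls off the work surface, if the arm or the gripper's body presses on something with over 40 N, if the wrist force passes 120 N, or if a joint passes its speed limit or range.

## Working session

There is one attempt and no reset: what is moved stays moved. The work goes in short steps, Python scripts to look and compute and a tool call to move; the robot and the scene stay as the last step left them, time stands still between calls to the robot, and variables do not carry over. Pictures are saved under pics/ and viewed, at most 10 in all, crops included, and the job is handed in when it is done.

Besides the shell and the picture viewer there is one more tool, called after "Emit:" as name(argument=value, ...) on one line, values as JSON. play_rows: Moves the arm, as the interface text tells. Its arguments: {"type":"object","properties":{"plan":{"type":"array","items":{"type":"number"}},"squeeze":{"type":"number"}},"required":["plan"]}

```bash
mkdir -p pics
cat > h.py <<'E'
import numpy as np, cv2
from scipy.spatial.transform import Rotation as R
from workcell import status, viewer, manip
def save(n,f):
    im=viewer.camera(n); cv2.imwrite('pics/'+f,im[:,:,::-1]); return im
def ray(m,uv):
    d=np.array([(uv[0]-m['cx'])/m['fx'],(uv[1]-m['cy'])/m['fy'],1.]); Rm=np.array(m['R']);t=np.array(m['t'])
    return -Rm.T@t, Rm.T@d
def onz(m,uv,z):
    c,d=ray(m,uv); return c+d*(z-c[2])/d[2]
def proj(m,X):
    p=np.array(m['R'])@np.array(X)+np.array(m['t']); return np.array([m['fx']*p[0]/p[2]+m['cx'],m['fy']*p[1]/p[2]+m['cy']])
def tri(rs):
    A=np.zeros((3,3));b=np.zeros(3)
    for c,d in rs:
        d=d/np.linalg.norm(d);P=np.eye(3)-np.outer(d,d);A+=P;b+=P@c
    return np.linalg.solve(A,b)
def delta(pos,turn=None):
    o=status.get_obs(); T=R.from_quat(o['ee_rot']); return T.inv().apply(np.array(pos)-o['position'])
E
python3 - <<'E'
from h import *
import json
o=status.get_obs();print(o,manip.tip_extent)
print(R.from_quat(o['ee_rot']).as_matrix().round(3))
a=save('scene','s0.png');b=save('side','d0.png')
for n in('scene','side'):
    m=viewer.camera_model(n);print(n,m)
cv2.imwrite('pics/both.png',np.vstack([a,b])[:,:,::-1][:, :])
E
```

```text
{'clock': 0.0, 'joint_pos': array([-1.3395667 ,  0.33291069, -0.06467718,  1.46096971,  0.02161528,
        1.3498972 , -0.08847977]), 'joint_velocities': array([-1.93277528e-05, -2.77198902e-04, -1.33144390e-03,  6.63722206e-04,
       -1.29747012e-03,  1.49896379e-04, -2.90077625e-04]), 'tau': array([-2.02190781e-04, -6.25426912e+01,  4.89035610e-02, -3.91632092e+01,
        1.61161280e-02,  9.49086389e-03, -2.01343966e-06]), 'position': array([0.15687619, 0.60461232, 0.24447807]), 'ee_rot': array([ 1.26562636e-01,  9.91958338e-01, -7.42972342e-04, -4.86460140e-05]), 'ft_force': array([-0.23248988, -0.39303554, -0.79905053]), 'torque': array([ 0.00479883, -0.01531306, -0.01899541]), 'grasp_force': 0.0, 'grip_width': 1.0011115367688854} 0.014
[[-0.968  0.251 -0.   ]
 [ 0.251  0.968 -0.001]
 [-0.    -0.001 -1.   ]]
scene {'fx': 395.2506802639585, 'fy': 395.2506802639585, 'cx': 313.35585926196865, 'cy': 196.0341197633563, 'R': array([[-0.83516449,  0.54999611, -0.00213551],
       [ 0.43314195,  0.65531967, -0.61882484],
       [-0.33895181, -0.51774551, -0.7855261 ]]), 't': array([ 0.49982797, -0.21694555,  1.51145259])}
side {'fx': 388.83861013263277, 'fy': 388.83861013263277, 'cx': 316.8756072174348, 'cy': 200.77865464257454, 'R': array([[-0.93026512, -0.36639404,  0.01903211],
       [-0.21492045,  0.50216695, -0.83763808],
       [ 0.2973483 , -0.78331588, -0.54589397]]), 't': array([0.59508797, 0.21088634, 0.8402522 ])}
```

View pics/s0.png

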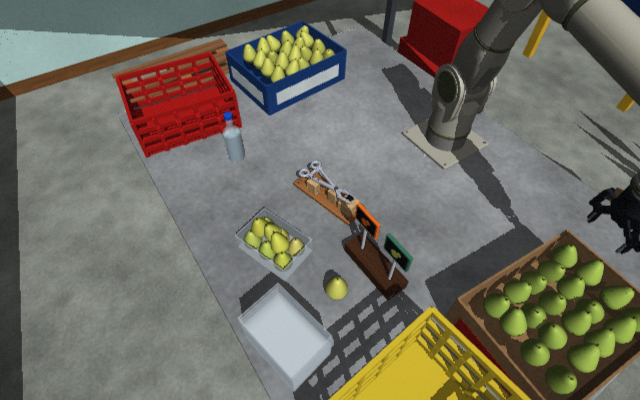

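View pics/d0.png

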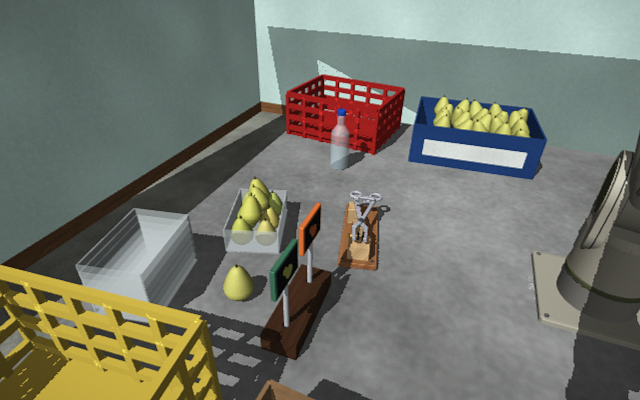

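The scene view shows the stand at (295..360, 180..220) with its rings near (305,173) and (314,165), the orange sign at (367,220), and the green one at (398,252). In the side view the rings are near (355,196) and (378,196), and the green board is at (285,270). Next I get rough positions so I can bring the wrist camera over them.

Run:
```python
from h import *
s=viewer.camera_model('scene');d=viewer.camera_model('side')
for n,uv in dict(ringA=(305,173),ringB=(314,165)).items(): print(n,onz(s,uv,.066).round(3))
for n,uv in dict(ringL=(355,196),ringR=(377,196)).items(): print(n,onz(d,uv,.066).round(3))
print('green',tri([ray(s,(398,252)),ray(d,(285,270))]).round(3))
print('orange',tri([ray(s,(367,220)),ray(d,(311,229))]).round(3))
# wrist cam relative to tool
o=status.get_obs();w=viewer.camera_model('wrist');T=R.from_quat(o['ee_rot'])
Rm=np.array(w['R']);c=-Rm.T@np.array(w['t'])
print('cam in tool',T.inv().apply(c-o['position']).round(3),(Rm@T.as_matrix()).round(3),w['fx'],w['cx'],w['cy'])
a=cv2.resize(cv2.imread('pics/s0.png')[145:305,230:420],None,fx=4,fy=3.6*4/3.6,interpolation=cv2.INTER_CUBIC)[:600]
b=cv2.resize(cv2.imread('pics/d0.png')[180:360,210:400],None,fx=4,fy=4,interpolation=cv2.INTER_CUBIC)[:600]
a=cv2.imread('pics/s0.png')[145:305,280:420];b=cv2.imread('pics/d0.png')[180:340,255:395]
cv2.imwrite('pics/c0.png',cv2.resize(np.hstack([a,b]),(800,457),interpolation=cv2.INTER_CUBIC))
```

```text
ringA [ 0.567 -0.099  0.066]
ringB [ 0.522 -0.112  0.066]
ringL [ 0.567 -0.093  0.066]
ringR [ 0.513 -0.116  0.066]
green [0.565 0.341 0.175]
orange [0.569 0.219 0.173]
cam in tool [ 0.076  0.    -0.129] [[ 0.     1.    -0.   ]
 [-0.954  0.    -0.301]
 [-0.301  0.     0.954]] 351.8376812109841 323.8586912438443 198.73886023635538
```

View pics/c0.png

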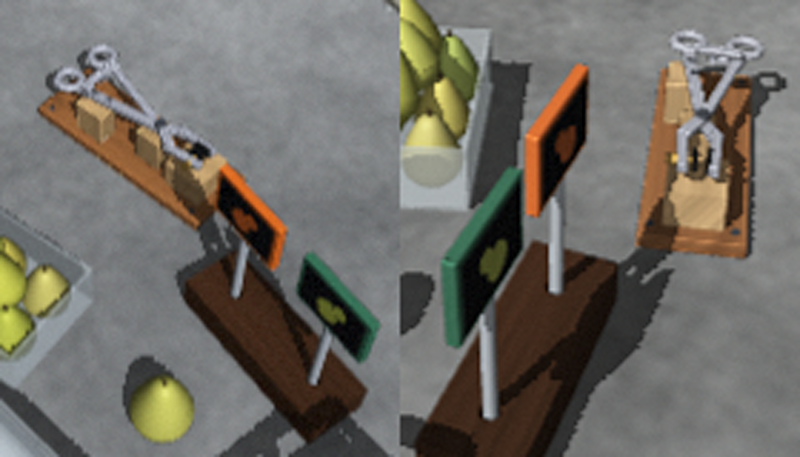

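The crop shows the fixed ring (A, with a wooden post under it) on the far side at +x, and the moving ring (B) on the robot side. The stand's +y points roughly towards world +y. I move the wrist camera over the signs first, then over the stand.

Emit:
play_rows(plan=[0,0,-5,-0.1,-0.04,-0.06,0.6,0,0,-14,-0.457,-0.197,-0.116,0.6,0,0,-14,-0.457,-0.197,-0.116,0.6,0,0,-14,-0.457,-0.197,-0.116,0.6,0,0,-14,-0.457,-0.197,-0.116,0.6,0,0,-14,-0.457,-0.197,-0.116,0.6,0,0,-14,-0.457,-0.197,-0.116,0.6,0,0,-14,-0.457,-0.197,-0.116,0.6,0,0,-14,-0.457,-0.197,-0.116,0.6,0,0,-14,-0.457,-0.197,-0.116,0.6,0,0,-14,-0.457,-0.197,-0.116,0.6,0,0,-14,-0.457,-0.197,-0.116,0.6,0,0,-14,-0.457,-0.197,-0.116,0.6])

```text
clock: 1.72
position: [0.5491, 0.3004, 0.3613]
ee_rot: [0.004, 1.0, 0.0, -0.0]
ft_force: [0.0, 0.2, 0.1]
grip_width: 0.599
grasp_force: 0.0
```

Run:
```python
from h import *
import json
o=status.get_obs();w=viewer.camera_model('wrist');im=save('wrist','w1.png')
json.dump({k:np.array(v).tolist() for k,v in w.items()},open('w1.json','w'))
print(o['clock'],o['position'],o['joint_pos'].round(2),o['ft_force'])
print(delta([.50,0,.30]))
```

```text
1.725 [0.54913676 0.30036295 0.36133463] [-0.73  0.3   0.21  1.27 -0.06  1.58  1.03] [0.00454396 0.1596922  0.13311107]
[ 0.04679558 -0.300591    0.06127557]
```

View pics/w1.png

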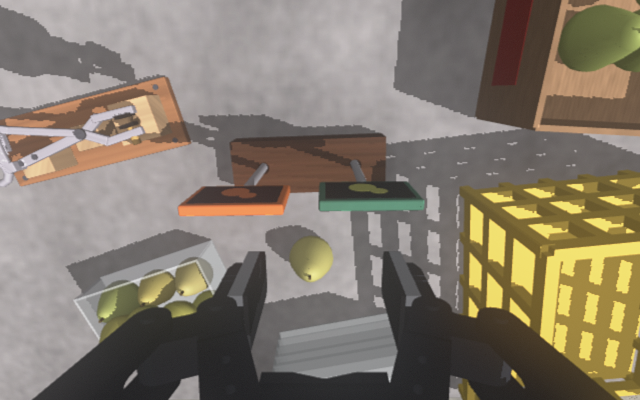

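The wrist view shows the green board's bright top edge at about (319..425, 197..210), the orange one at left (180..290, 200..214), and the stand at upper left with its jaws near (130,125). I measure the sign's top edge, and move on over the stand.

Run:
```python
from h import *
import json
w=json.load(open('w1.json'));im=cv2.imread('pics/w1.png');h=cv2.cvtColor(im,cv2.COLOR_BGR2HSV)
roi=h[170:225,305:440]
print([h[y,x].tolist() for y,x in((204,370),(207,400),(190,370),(182,325),(190,420))])
m=((roi[...,0]>60)&(roi[...,0]<95)&(roi[...,1]>90)&(roi[...,2]>75)).astype(np.uint8)
pts=np.argwhere(m)[:,::-1]+[305,170]
r=cv2.minAreaRect(pts.astype(np.float32));b=cv2.boxPoints(r);print(m.sum(),r)
print(np.array([onz(w,p,.208) for p in b]).round(4))
cv2.imwrite('pics/m1.png',m*255)
for x in range(320,426,15):
    ys=np.where(m[:,x-305])[0]+170; print(x,ys.min(),ys.max(),h[180:214:2,x,2].tolist())
```

```text
[[74, 81, 151], [75, 82, 152], [30, 88, 98], [17, 53, 68], [8, 9, 110]]
0 ((0.0, 0.0), (0.0, 0.0), 0.0)
[[0.4114 0.0701 0.208 ]
 [0.4114 0.0701 0.208 ]
 [0.4114 0.0701 0.208 ]
 [0.4114 0.0701 0.208 ]]Traceback (most recent call last):
  File "<stdin>", line 12, in <module>
    return umr_minimum(a, axis, None, out, keepdims, initial, where)
ValueError: zero-size array to reduction operation minimum which has no identity
```

Emit:
play_rows(plan=[0,0,0,0.047,-0.3,0.06,0.6,0,0,0,0.047,-0.3,0.06,0.6,0,0,0,0.047,-0.3,0.06,0.6,0,0,0,0.047,-0.3,0.06,0.6,0,0,0,0.047,-0.3,0.06,0,0,0,0,0.047,-0.3,0.06,0,0,0,0,0.047,-0.3,0.06,0,0,0,0,0.047,-0.3,0.06,0,0,0,0,0.047,-0.3,0.06,0])

```text
clock: 2.9
position: [0.5002, 0.0012, 0.3013]
ee_rot: [0.004, 1.0, -0.0, -0.0]
ft_force: [-0.5, -0.8, -0.2]
grip_width: -0.001
grasp_force: 0.0
```

Run:
```python
from h import *
import json
o=status.get_obs();w=viewer.camera_model('wrist');im=save('wrist','w2.png')
json.dump({k:np.array(v).tolist() for k,v in w.items()},open('w2.json','w'))
print(o['clock'],o['position'],o['joint_pos'].round(2),o['grip_width'])
cv2.imwrite('pics/w2c.png',cv2.resize(im[:300,:,::-1],(800,375),interpolation=cv2.INTER_CUBIC))
```

```text
2.9 [0.50019574 0.00118248 0.30128325] [-0.47  0.02  0.38  1.71 -0.01  1.41  1.48] -0.001246682226893594
```

View pics/w2.png

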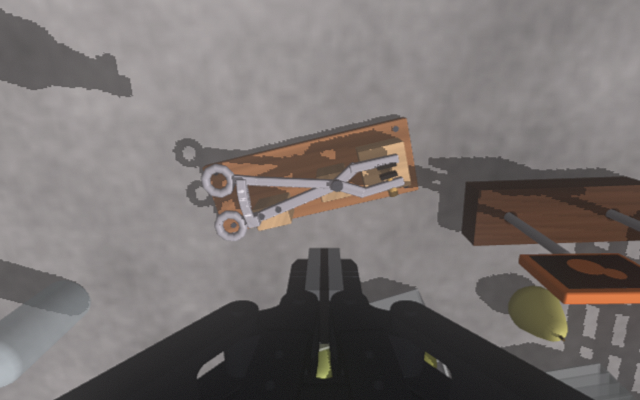

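The wrist view shows the moving ring at about (217,181), the fixed ring at (231,226), the pivot at (336,186) and the jaws around (390,172). I zoom in to refine.

Run:
```python
from h import *
import json
w=json.load(open('w1.json'));im=cv2.imread('pics/w1.png');h=cv2.cvtColor(im,cv2.COLOR_BGR2HSV)
m=((h[...,0]>60)&(h[...,0]<95)&(h[...,1]>60)&(h[...,2]>125)).astype(np.uint8);m[:170]=0;m[225:]=0;m[:,:305]=0;m[:,440:]=0
pts=np.argwhere(m)[:,::-1].astype(np.float32)
r=cv2.minAreaRect(pts);b=cv2.boxPoints(r);print(m.sum(),r)
print(np.array([onz(w,p,.208) for p in b]).round(4), onz(w,r[0],.208))
im=cv2.imread('pics/w2.png');w=json.load(open('w2.json'))
g=cv2.resize(im[105:250,180:430],None,fx=3.2,fy=3.2,interpolation=cv2.INTER_CUBIC);cv2.imwrite('pics/w2z.png',g)
gr=cv2.cvtColor(g,cv2.COLOR_BGR2GRAY)
c=cv2.HoughCircles(gr,cv2.HOUGH_GRADIENT,1,40,param1=120,param2=25,minRadius=28,maxRadius=62)
for x,y,rr in (c[0][:8] if c is not None else []):
    p=(x/3.2+180,y/3.2+105);print(p,rr/3.2,onz(w,p,.066).round(4))
```

```text
952 ((371.505615234375, 205.38226318359375), (9.24899959564209, 103.13590240478516), 89.157470703125)
[[0.5644 0.2969 0.208 ]
 [0.5637 0.3838 0.208 ]
 [0.572  0.3846 0.208 ]
 [0.5727 0.297  0.208 ]] [0.56818948 0.34061114 0.208     ]
```

View pics/w2z.png

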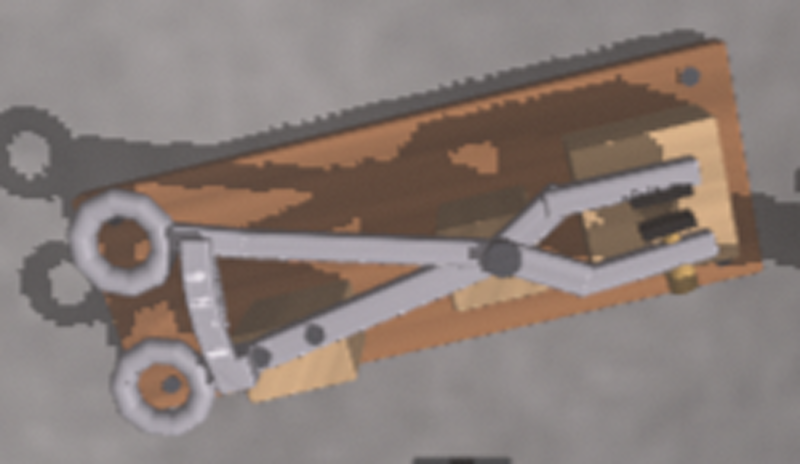

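The zoomed view shows the moving ring at (122,243), the fixed ring at (163,387), the pivot at (502,257), and base-board corners at (722,42), (762,268) and (75,195). I fit the stand frame from these.

```bash
cat >> h.py <<'E'
def W(frame,p):
    c,s=np.cos(frame[2]),np.sin(frame[2]); return np.array([frame[0]+c*p[0]-s*p[1],frame[1]+s*p[0]+c*p[1]])
E
python3 - <<'E'
from h import *
import json
from scipy.optimize import least_squares
w=json.load(open('w2.json'))
z=lambda u,v,h:onz(w,(u/3.2+180-.35,v/3.2+105-.35),h)[:2]
P={'mov':(122,243,.068),'fix':(163,387,.068),'piv':(502,257,.078),'c1':(722,42,.015),'c2':(762,268,.015),'c3':(75,195,.015)}
Q={k:z(*v) for k,v in P.items()}
L={'fix':(.019,-.125),'piv':(0,0),'c1':(-.045,.095),'c2':(.045,.095),'c3':(-.045,-.155)}
f=lambda q:np.concatenate([W(q,L[k])-Q[k] for k in L])
s=least_squares(f,[.5,.01,.3]);F=s.x
print('frame',F.round(4),np.degrees(F[2]));print(dict(zip(L,(s.fun.reshape(-1,2)*1000).round(1))))
d=Q['mov']-F[:2];c,sn=np.cos(F[2]),np.sin(F[2])
print('mov in stand',c*d[0]+sn*d[1],-sn*d[0]+c*d[1],Q['mov'])
print('socket',W(F,(0,.055)))
json.dump(F.tolist(),open('F.json','w'))
# consistency in fixed cams
for n,fn in(('scene','s0'),('side','d0')):
    m=viewer.camera_model(n)
    for nm,p,h in(('fix',(.019,-.125),.068),('mov',(-.031,-.122),.068),('piv',(0,0),.078),('c2',(.045,.095),.015)):
        print(n,nm,proj(m,[*W(F,p),h]).round(1))
E
```

```text
frame [0.5212 0.0145 0.2291] 13.127985169532106
{'fix': array([-0.6, -0.4]), 'piv': array([1. , 0.3]), 'c1': array([-1.9,  1.4]), 'c2': array([1. , 1.2]), 'c3': array([ 0.5, -2.6])}
mov in stand -0.03253080575469136 -0.12197995945501808 [ 0.51723235 -0.11171557]
socket [0.50871604 0.06802767]
scene fix [303.9 171.9]
scene mov [314.9 164.4]
scene piv [335.9 186.7]
scene c2 [348.1 223.1]
side fix [355.9 193.4]
side mov [374.4 195.8]
side piv [360.8 217.6]
side c2 [337.1 261.3]
```

Run:
```python
from h import *
import json
F=json.load(open('F.json'));o=status.get_obs()
T=R.from_quat(o['ee_rot']).as_matrix();print('yaw of tool x',np.degrees(np.arctan2(T[1,0],T[0,0])),'want',np.degrees(F[2])-180)
p=W(F,(-.024,-.123));print(p,delta([*p,.0945]))
```

```text
yaw of tool x 179.5444698096667 want -166.8720148304679
[ 0.52577188 -0.11077138] [-0.02650645 -0.11145465  0.20677906]
```

Emit:
play_rows(plan=[0,0,-7,-0.0265,-0.1115,0.04,0,0,0,-13.6,-0.0265,-0.1115,0.09,0,0,0,-13.6,-0.0265,-0.1115,0.14,0,0,0,-13.6,-0.0265,-0.1115,0.18,0,0,0,-13.6,-0.0265,-0.1115,0.207,0,0,0,-13.6,-0.0265,-0.1115,0.207,0,0,0,-13.6,-0.0265,-0.1115,0.207,0,0,0,-13.6,-0.0265,-0.1115,0.207,0], squeeze=20)

```text
clock: 3.95
position: [0.5265, -0.1116, 0.0958]
ee_rot: [-0.114, 0.993, -0.0, 0.001]
ft_force: [-0.2, -0.9, 0.7]
grip_width: -0.0
grasp_force: 0.0
```

Run:
```python
from h import *
import json
F=json.load(open('F.json'));o=status.get_obs()
p=W(F,(-.024,-.123));print(o['clock'],o['position'],o['ft_force'],delta([*p,.0855]),manip.tip_extent)
im=save('wrist','w3.png');b=save('side','d3.png')[170:280,310:430,::-1]
b=cv2.resize(b,(436,400),interpolation=cv2.INTER_CUBIC)
cv2.imwrite('pics/w3c.png',np.hstack([cv2.resize(im[100:330,140:500,::-1],(360,230)),np.zeros((230,4,3),np.uint8),cv2.resize(b,(251,230))]))
```

```text
3.95 [ 0.52646674 -0.11164215  0.09583148] [-0.23856209 -0.86478517  0.67419125] [0.00050656 0.00100936 0.01032981] 0.014
```

View pics/w3c.png

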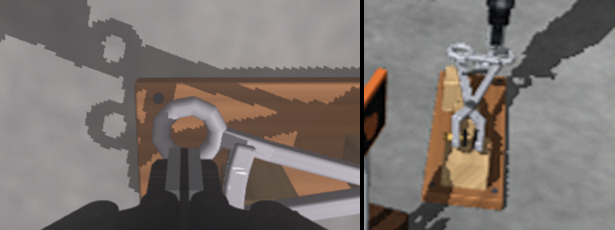

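The wrist view shows the closed fingertips over the ring's inner (+x) side, clear of the ratchet bar. I go down gently.

Emit:
play_rows(plan=[0,0,0,0,0.001,0.005,0,0,0,0,0,0.001,0.01,0,0,0,0,0,0.001,0.01,0,0,0,0,0,0.001,0.01,0])

```text
clock: 4.55
position: [0.5252, -0.1106, 0.0843]
ee_rot: [-0.114, 0.994, 0.0, -0.0]
ft_force: [-0.4, 0.4, 2.6]
grip_width: -0.002
grasp_force: 0.8
```

Emit:
play_rows(plan=[0,0,0,0,0,0.001,0,0,0,0,0,0,0.002,0,0,0,0,0,0,0.002,0,0,0,0,0,0,0.002,0])

```text
clock: 5.05
position: [0.5252, -0.1106, 0.0821]
ee_rot: [-0.114, 0.994, 0.0, -0.0]
ft_force: [-0.6, -1.1, 0.3]
grip_width: -0.004
grasp_force: 0.2
```

Run:
```python
from h import *
im=save('wrist','w4.png');b=save('scene','s4.png')[140:240,270:400,::-1]
cv2.imwrite('pics/w4c.png',np.hstack([im[70:330,140:500,::-1],cv2.resize(b,(338,260),interpolation=cv2.INTER_CUBIC)]))
print(status.get_obs()['ft_force'])
```

```text
[0.36032953 0.72868322 0.35457198]
```

View pics/w4c.png

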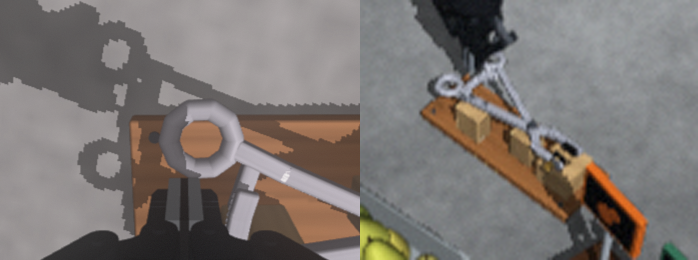

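The ring now sits ahead of the fingertips, at full-image pixel (342,208). I work out where that is in the stand frame.

Run:
```python
from h import *
import json
F=json.load(open('F.json'));w=viewer.camera_model('wrist')
p=onz(w,(342,208.5),.068)[:2]-F[:2];c,s=np.cos(F[2]),np.sin(F[2]);print(c*p[0]+s*p[1],-s*p[0]+c*p[1])
p=onz(w,(342,208.5),.062)[:2]-F[:2];print(c*p[0]+s*p[1],-s*p[0]+c*p[1])
o=status.get_obs()
q=o['position'][:2]-F[:2];print('tcp',c*q[0]+s*q[1],-s*q[0]+c*q[1],o['position'][2])
```

```text
-0.051113093925257716 -0.11504176735102943
-0.049038805490168674 -0.11471745349090201
tcp -0.02455465655999408 -0.12272154619703259 0.08210977438467129
```

It slid off the fingertip and caught a later tooth at x ≈ -50 mm, since the teeth end at -54. I lift, follow it by 18 mm and press again.

Emit:
play_rows(plan=[0,0,0,0,0,-0.012,0,0,0,0,0,0,-0.012,0,0,0,0,0.02,0,-0.012,0,0,0,0,0.02,0,-0.012,0,0,0,0,0.02,0,-0.004,0,0,0,0,0.02,0,-0.001,0,0,0,0,0.02,0,0.0,0,0,0,0,0.02,0,0.0,0])

```text
clock: 6.15
position: [0.5057, -0.1154, 0.0823]
ee_rot: [-0.114, 0.994, 0.0, -0.0]
ft_force: [-2.1, -0.9, 3.8]
grip_width: 0.001
grasp_force: 2.0
```

Emit:
play_rows(plan=[0,0,0,0,0,0.001,0,0,0,0,0,0,0.001,0,0,0,0,0,0,0.001,0])

```text
clock: 6.52
position: [0.5058, -0.1154, 0.0815]
ee_rot: [-0.114, 0.994, -0.0, 0.0]
ft_force: [-2.1, -2.0, 5.4]
grip_width: 0.005
grasp_force: 2.6
```

Run:
```python
from h import *
import json
F=json.load(open('F.json'));w=viewer.camera_model('wrist');im=save('wrist','w5.png')
g=cv2.cvtColor(im,cv2.COLOR_RGB2GRAY)[80:300,200:480]
c=cv2.HoughCircles(cv2.resize(g,None,fx=2,fy=2),cv2.HOUGH_GRADIENT,1,40,param1=100,param2=25,minRadius=25,maxRadius=120)
cs,s=np.cos(F[2]),np.sin(F[2])
for x,y,r in c[0][:5]:
    p=onz(w,(x/2+200,y/2+80),.066)[:2]-F[:2];print((x/2+200,y/2+80,r/2),cs*p[0]+s*p[1],-s*p[0]+cs*p[1])
cv2.imwrite('pics/w5c.png',im[60:330,140:520,::-1])
```

```text
(np.float32(342.25), np.float32(242.75), np.float32(16.35)) -0.05432552971408397 -0.1149069853022638
```

View pics/w5c.png

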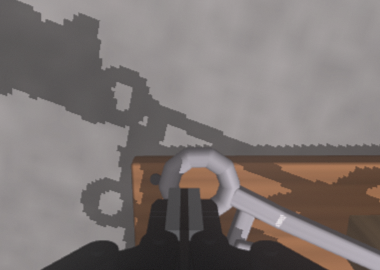

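The ring has moved to about x = -54 and drags on the finger, with Fx near -2 N. I carry the finger along in -x while it stays pressed, then lift.

Emit:
play_rows(plan=[0,0,0,0.004,0,0,0,0,0,0,0.008,0,0,0,0,0,0,0.012,0,0,0,0,0,0,0.016,0,0,0,0,0,0,0.016,0,0,0])

```text
clock: 7.2
position: [0.4903, -0.1191, 0.0815]
ee_rot: [-0.114, 0.994, -0.0, 0.0]
ft_force: [1.2, -0.3, 4.0]
grip_width: 0.002
grasp_force: 1.9
```

Emit:
play_rows(plan=[0,0,0,0,0,-0.005,0,0,0,0,0,0,-0.04,0,0,0,0,0,0,-0.1,0,0,0,0,0,0,-0.1,0,0,0,0,0,0,-0.1,0])

```text
clock: 7.82
position: [0.4897, -0.1188, 0.1809]
ee_rot: [-0.114, 0.994, 0.0, -0.0]
ft_force: [0.5, 0.7, -0.6]
grip_width: 0.001
grasp_force: 0.0
```

Run:
```python
from h import *
import json
F=json.load(open('F.json'));w=viewer.camera_model('wrist');im=save('wrist','w6.png')
g=cv2.cvtColor(im,cv2.COLOR_RGB2GRAY)[50:300,150:500]
c=cv2.HoughCircles(cv2.resize(g,None,fx=2,fy=2),cv2.HOUGH_GRADIENT,1,40,param1=100,param2=25,minRadius=20,maxRadius=90)
cs,s=np.cos(F[2]),np.sin(F[2])
for x,y,r in c[0][:5]:
    p=onz(w,(x/2+150,y/2+50),.066)[:2]-F[:2];print((x/2+150,y/2+50,r/2),cs*p[0]+s*p[1],-s*p[0]+cs*p[1])
for q in((-.068,-.106),(-.054,-.113),(.019,-.125)): print(q,proj(w,[*W(F,q),.066]))
```

```text
(np.float32(347.75), np.float32(188.25), np.float32(24.35)) -0.06809817523645614 -0.10557423200509566
(np.float32(399.25), np.float32(244.25), np.float32(31.95)) -0.023994372248046257 -0.06568708979990548
(-0.068, -0.106) [347.15622271 188.38171251]
(-0.054, -0.113) [337.23255361 206.79738174]
(0.019, -0.125) [321.1566771  293.83306303]
```

The clamp is open, with the ring measured at (-68.1, -105.6) against a nominal (-68, -106), which also confirms the stand frame. Next I move above the green sign.

Run:
```python
from h import *
print(delta([.568,.3405,.29]),status.get_obs()['joint_pos'].round(2))
```

```text
[-0.18014529  0.42966174 -0.10979543] [-0.32  0.11  0.5   1.88 -0.06  1.16  2.  ]
```

Emit:
play_rows(plan=[0,0,10,-0.01,0.02,-0.05,0.2,0,0,20,-0.04,0.1,-0.11,0.3,0,0,30,-0.06,0.15,-0.11,0.5,0,0,40,-0.085,0.2,-0.11,0.5,0,0,50,-0.105,0.25,-0.11,0.5,0,0,60,-0.125,0.3,-0.11,0.5,0,0,70,-0.145,0.35,-0.11,0.5,0,0,80,-0.17,0.4,-0.11,0.5,0,0,90,-0.18,0.43,-0.11,0.5,0,0,100,-0.18,0.43,-0.11,0.5,0,0,102.5,-0.18,0.43,-0.11,0.5,0,0,102.5,-0.18,0.43,-0.11,0.5,0,0,102.5,-0.18,0.43,-0.11,0.5,0,0,102.5,-0.18,0.43,-0.11,0.5])

```text
clock: 9.62
position: [0.5683, 0.3405, 0.291]
ee_rot: [0.703, 0.711, -0.0, -0.0]
ft_force: [-0.2, 0.1, 0.2]
grip_width: 0.5
grasp_force: 0.0
```

Run:
```python
from h import *
import json
F=json.load(open('F.json'));w=viewer.camera_model('wrist');o=status.get_obs();im=save('wrist','w7.png')
h=cv2.cvtColor(im,cv2.COLOR_RGB2HSV)
m=((h[...,0]>60)&(h[...,0]<95)&(h[...,1]>60)).astype(np.uint8)
n,lab,st,cen=cv2.connectedComponentsWithStats(m)
for i in np.argsort(-st[1:,4])[:4]+1: print(st[i],cen[i])
print(o['clock'],o['position'],o['ft_force'],o['joint_pos'].round(2));T=R.from_quat(o['ee_rot']).as_matrix();print(np.degrees(np.arctan2(T[1,0],T[0,0])))
print('expected corners',[proj(w,[.568+a,.3405+b,.208]).round(0).tolist() for a,b in((-.005,-.045),(.005,-.045),(.005,.045),(-.005,.045))])
cv2.imwrite('pics/w7c.png',im[:,:,::-1])
```

```text
[ 316  132   15  143 2052] [322.88693957 202.93957115]
9.625 [0.5682705  0.34050735 0.29099542] [-0.23697994  0.11781253  0.20730952] [-0.86  0.41  0.35  1.3  -0.14  1.46 -0.51]
90.58568293358333
expected corners [[314.0, 276.0], [329.0, 276.0], [331.0, 143.0], [315.0, 143.0]]
```

View pics/w7.png

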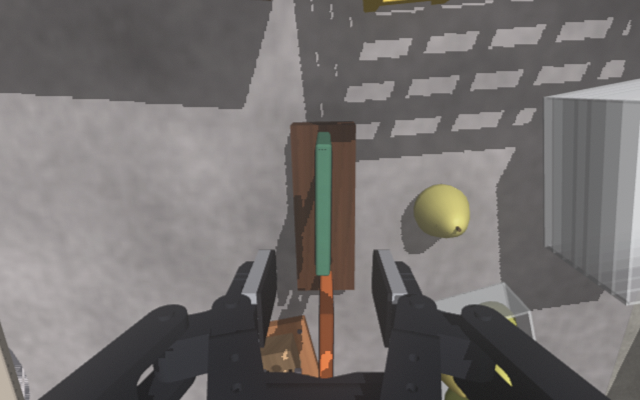

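The green top edge (316–330, 145–274) lies where I predicted, centred between the fingers. I descend and grip.

Emit:
play_rows(plan=[0,0,0,0,0,0.04,0.5,0,0,0,0,0,0.08,0.5,0,0,0,0,0,0.101,0.5,0,0,0,0,0,0.101,0.5,0,0,0,0,0,0.101,0,0,0,0,0,0,0.101,0,0,0,0,0,0,0.101,0,0,0,0,0,0,0.101,0,0,0,0,0,0,0.101,0,0,0,0,0,0,0.101,0], squeeze=40)

```text
clock: 10.92
position: [0.5689, 0.341, 0.1917]
ee_rot: [0.704, 0.711, 0.001, 0.0]
ft_force: [0.3, -0.5, 6.4]
grip_width: 0.11
grasp_force: 43.3
```

Gripped at 9.4 mm. I lift straight out, swing round the orange sign on the robot side, and go over the socket with the foot at about 100 mm.

Emit:
play_rows(plan=[0,0,0,0,0,-0.015,0,0,0,0,0,0,-0.035,0,0,0,0,0,0,-0.06,0,0,0,0,0,-0.02,-0.095,0,0,0,0,0,-0.06,-0.095,0,0,0,0,-0.03,-0.09,-0.095,0,0,0,-4,-0.08,-0.1,-0.095,0,0,0,-8,-0.13,-0.1,-0.095,0,0,0,-12.6,-0.18,-0.09,-0.095,0,0,0,-12.6,-0.23,-0.075,-0.095,0,0,0,-12.6,-0.265,-0.063,-0.095,0,0,0,-12.6,-0.273,-0.063,-0.095,0,0,0,-12.6,-0.273,-0.063,-0.095,0,0,0,-12.6,-0.273,-0.063,-0.095,0,0,0,-12.6,-0.273,-0.063,-0.095,0])

```text
clock: 12.8
position: [0.5077, 0.0682, 0.2853]
ee_rot: [0.621, 0.784, -0.0, -0.0]
ft_force: [0.0, 0.3, -1.1]
grip_width: 0.109
grasp_force: 42.3
```

Run:
```python
from h import *
import json
F=json.load(open('F.json'));w=viewer.camera_model('wrist');o=status.get_obs()
T=R.from_quat(o['ee_rot']).as_matrix();print(o['clock'],o['position'],o['ft_force'],np.degrees(np.arctan2(T[1,0],T[0,0])),T[:,2].round(4))
a=save('scene','s8.png');b=save('side','d8.png');c=save('wrist','w8.png')
S=viewer.camera_model('scene');D=viewer.camera_model('side')
p=o['position']
for n,m in(('scene',S),('side',D)): print(n,'foot exp',proj(m,[p[0],p[1],p[2]-.183]).round(1),'plate',proj(m,[p[0],p[1],p[2]-.0155]).round(1),'sock',proj(m,[*W(F,(0,.055)),.05]).round(1))
x,y=proj(S,[p[0],p[1],p[2]-.1]).astype(int);u,v=proj(D,[p[0],p[1],p[2]-.1]).astype(int)
A=cv2.resize(a[y-70:y+70,x-60:x+60,::-1],(480,560),interpolation=cv2.INTER_CUBIC)[:,60:440];B=cv2.resize(b[v-70:v+70,u-60:u+60,::-1],(480,560),interpolation=cv2.INTER_CUBIC)[:,60:440]
print('crop origins',(x-45,y-70),(u-45,v-70),'scale 4')
cv2.imwrite('pics/c8.png',np.hstack([A,B]))
```

```text
12.8 [0.50774625 0.06822827 0.28527243] [ 0.00342362  0.26893216 -1.05326647] 103.26824957017614 [-2.e-04  1.e-04 -1.e+00]
scene foot exp [349.9 191. ] plate [354.2 152.9] sock [348.4 201.4]
side foot exp [360.8 223. ] plate [367.5 156.5] sock [358.7 240.8]
crop origins (np.int64(306), np.int64(103)) (np.int64(318), np.int64(121)) scale 4
```

View pics/c8.png

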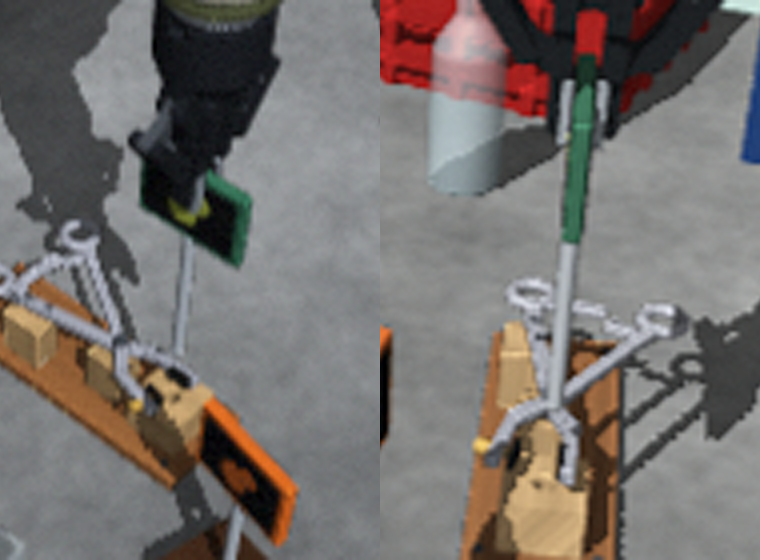

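The scene view shows the stem foot at (350.5,191.8) and the side view at (361.8,223.0), upright and within about a pixel of the prediction. I triangulate it numerically and refine with the stem edges.

Run:
```python
from h import *
import json
F=json.load(open('F.json'));S=viewer.camera_model('scene');D=viewer.camera_model('side');p=status.get_obs()['position']
print('foot',tri([ray(S,(350.5,191.75)),ray(D,(361.75,223))]).round(4),'tcp',p.round(4),'sock',W(F,(0,.055)).round(4))
# stem centre line per row in both views (bright, low saturation)
for n,m,f in(('scene',S,'s8'),('side',D,'d8')):
    im=cv2.imread(f'pics/{f}.png').astype(float)
    for z in(.12,.10,.08,.06):
        X=[p[0],p[1],p[2]-.183+z]; u,v=proj(m,X); r=int(round(v)); L=im[r,int(u)-9:int(u)+10].mean(1)
        g=np.diff(L); x=np.arange(len(g))+int(u)-9+.5
        print(n,z,'exp',u.round(1),L.round(0).astype(int).tolist(),'from',int(u)-9)
print(delta([*W(F,(0,.055)),.25]))
```

```text
foot [0.5064 0.0699 0.1022] tcp [0.5079 0.0676 0.2853] sock [0.5087 0.068 ]
scene 0.12 exp 352.7 [149, 144, 141, 142, 140, 142, 138, 138, 106, 127, 152, 122, 101, 71, 44, 19, 13, 11, 9] from 343
scene 0.1 exp 352.1 [133, 136, 138, 138, 141, 140, 142, 136, 99, 149, 156, 125, 139, 141, 142, 144, 145, 147, 144] from 343
scene 0.08 exp 351.6 [147, 139, 136, 138, 143, 143, 143, 137, 99, 133, 158, 160, 141, 144, 141, 138, 135, 134, 138] from 342
scene 0.06 exp 351.1 [141, 140, 137, 133, 134, 137, 143, 138, 101, 149, 156, 119, 136, 137, 141, 144, 142, 141, 140] from 342
side 0.12 exp 365.5 [139, 142, 143, 147, 143, 147, 151, 97, 71, 84, 83, 79, 52, 113, 143, 142, 145, 144, 143] from 356
side 0.1 exp 364.6 [139, 141, 140, 142, 142, 141, 140, 131, 166, 186, 175, 133, 112, 135, 143, 141, 140, 139, 142] from 355
side 0.08 exp 363.8 [106, 116, 118, 134, 159, 183, 184, 152, 162, 184, 180, 145, 117, 126, 136, 139, 140, 143, 145] from 354
side 0.06 exp 363.1 [149, 156, 122, 114, 108, 125, 137, 160, 184, 182, 156, 112, 121, 136, 138, 144, 146, 147, 143] from 354
[0.00020859 0.0009119  0.03526918]
```

The stem is vertical and on the TCP axis. I descend between the jaws, biased 1.5 mm towards +x because the fixed jaw is close on the -x side.

Emit:
play_rows(plan=[0,0,0,0,0.0025,0.01,0,0,0,0,0,0.0025,0.025,0,0,0,0,0,0.0025,0.04,0,0,0,0,0,0.0025,0.047,0,0,0,0,0,0.0025,0.047,0,0,0,0,0,0.0025,0.047,0])

```text
clock: 13.7
position: [0.5107, 0.0676, 0.2387]
ee_rot: [0.621, 0.783, 0.0, 0.0]
ft_force: [0.8, -0.2, -1.5]
grip_width: 0.105
grasp_force: 42.3
```

Emit:
play_rows(plan=[0,0,0,0,-0.0005,0.003,0,0,0,0,0,-0.001,0.006,0,0,0,0,0,-0.001,0.009,0,0,0,0,0,-0.001,0.012,0,0,0,0,0,-0.001,0.012,0])

```text
clock: 14.32
position: [0.5093, 0.0675, 0.226]
ee_rot: [0.621, 0.784, -0.0, -0.0]
ft_force: [-0.7, 0.4, -1.4]
grip_width: 0.114
grasp_force: 42.2
```

It is inside the socket mouth with no contact force. I continue down.

Emit:
play_rows(plan=[0,0,0,0,0,0.006,0,0,0,0,0,0,0.012,0,0,0,0,0,0,0.018,0,0,0,0,0,0,0.023,0,0,0,0,0,0,0.023,0])

```text
clock: 14.95
position: [0.5092, 0.0674, 0.2028]
ee_rot: [0.621, 0.783, -0.0, -0.0]
ft_force: [-1.5, 1.0, -1.0]
grip_width: 0.111
grasp_force: 42.2
```

Emit:
play_rows(plan=[0,0,0,0,0,0.002,0,0,0,0,0,0,0.004,0,0,0,0,0,0,0.004,0])

```text
clock: 15.32
position: [0.5094, 0.0674, 0.1991]
ee_rot: [0.621, 0.783, -0.0, -0.0]
ft_force: [0.7, 0.2, -2.0]
grip_width: 0.109
grasp_force: 42.2
```

Emit:
play_rows(plan=[0,0,0,0,0,0.001,0,0,0,0,0,0,0.002,0,0,0,0,0,0,0.002,0])

```text
clock: 15.7
position: [0.51, 0.0676, 0.1984]
ee_rot: [0.621, 0.783, 0.001, 0.0]
ft_force: [-2.1, 1.6, 8.8]
grip_width: 0.109
grasp_force: 43.8
```

Floor found at TCP z 0.1984, with 9 N. I release and rise clear.

Emit:
play_rows(plan=[0,0,0,0,0,-0.001,0.2,0,0,0,0,0,-0.001,0.4,0,0,0,0,0,-0.001,0.4,0,0,0,0,0,-0.001,0.4,0,0,0,0,0,-0.02,0.4,0,0,0,0,0,-0.06,0.4,0,0,0,0,0,-0.11,0.4,0,0,0,0,0,-0.11,0.4], squeeze=20)

```text
clock: 16.7
position: [0.511, 0.0675, 0.3109]
ee_rot: [0.622, 0.783, 0.003, 0.002]
ft_force: [0.3, 0.1, -0.6]
grip_width: 0.399
grasp_force: 0.0
```

Run:
```python
from h import *
import json
F=json.load(open('F.json'));o=status.get_obs();w=viewer.camera_model('wrist');im=save('wrist','w9.png')
h=cv2.cvtColor(im,cv2.COLOR_RGB2HSV)
m=((h[...,0]>60)&(h[...,0]<95)&(h[...,1]>60)).astype(np.uint8)
n,lab,st,cen=cv2.connectedComponentsWithStats(m)
i=np.argmax(st[1:,4])+1;pts=np.argwhere(lab==i)[:,::-1].astype(np.float32);print(st[i])
r=cv2.minAreaRect(pts);b=np.array([onz(w,q,.215) for q in cv2.boxPoints(r)]);print(b.round(4).tolist(),b.mean(0))
s=W(F,(0,.055));print('exp corners',[proj(w,[*W(F,(a,.055+c)),.215]).round(0).tolist() for a,c in((-.005,-.045),(.005,-.045),(.005,.045),(-.005,.045))],cv2.boxPoints(r).round(0).tolist())
d=viewer.camera_model('side');bb=save('side','d9.png');hh=cv2.cvtColor(bb,cv2.COLOR_RGB2HSV)
m=((hh[...,0]>60)&(hh[...,0]<95)&(hh[...,1]>60)).astype(np.uint8);m[:, :320]=0;m[:,400:]=0
print('side green',cv2.boundingRect(m),'exp',[proj(d,[*W(F,(a,.055+c)),z]).round(0).tolist() for a in(-.005,.005) for c in(-.045,.045) for z in(.15,.215)])
print(o['clock'],o['position'],o['joint_pos'].round(2))
T=R.from_quat(o['ee_rot']).as_matrix();print(np.degrees(np.arctan2(T[1,0],T[0,0])))
```

```text
[ 312  121   26  131 1707]
[[0.5102, 0.0341, 0.215], [0.4997, 0.1235, 0.215], [0.5083, 0.1246, 0.215], [0.5199, 0.0352, 0.215]] [0.50953476 0.07935041 0.215     ]
exp corners [[312.0, 265.0], [326.0, 265.0], [326.0, 138.0], [311.0, 138.0]] [[310.0, 251.0], [324.0, 121.0], [338.0, 122.0], [324.0, 252.0]]
side green (338, 56, 59, 164) exp [[365.0, 195.0], [368.0, 170.0], [364.0, 217.0], [366.0, 191.0], [361.0, 194.0], [363.0, 170.0], [359.0, 217.0], [361.0, 191.0]]
16.7 [0.51100649 0.06749229 0.31088492] [-0.71  0.04  0.51  1.67 -0.02  1.43  0.03]
103.14544892730301
```

The sign stands in the socket, slightly turned (about 6°) and leaning within the socket's play, both inside tolerance. Next I place the closed fingers outside the loose ring.

Run:
```python
from h import *
import json
F=json.load(open('F.json'));print(W(F,(-.115,-.106)),delta([*W(F,(-.115,-.106)),.17]))
# sign upright check, from saved pictures: green mask near expected place
for n,f in(('side','d9'),):
    im=cv2.imread(f'pics/{f}.png');h=cv2.cvtColor(im,cv2.COLOR_BGR2HSV);m=((h[...,0]>60)&(h[...,0]<95)&(h[...,1]>60)).astype(np.uint8)
    k,lab,st,cen=cv2.connectedComponentsWithStats(m)
    for i in np.argsort(-st[1:,4])[:4]+1: print(st[i],cen[i].round(1))
```

```text
[ 0.43328899 -0.11488423] [-0.16021516 -0.11582214  0.13713735]
[356 172  13  48 257] [361.4 194.8]
[338  99   1   2   2] [338.   99.5]
[308 243   2   1   2] [308.5 243. ]
[347 109   2   2   2] [347.5 109.5]
```

Emit:
play_rows(plan=[0,0,-10,-0.03,-0.04,0,0.3,0,0,-20,-0.06,-0.08,0,0.1,0,0,-30,-0.09,-0.116,0.01,0,0,0,-40,-0.12,-0.116,0.04,0,0,0,-50,-0.16,-0.116,0.07,0,0,0,-60,-0.16,-0.116,0.1,0,0,0,-70,-0.16,-0.116,0.137,0,0,0,-80,-0.16,-0.116,0.137,0,0,0,-90,-0.16,-0.116,0.137,0,0,0,-90,-0.16,-0.116,0.137,0,0,0,-90,-0.16,-0.116,0.137,0,0,0,-90,-0.16,-0.116,0.137,0])

```text
clock: 18.3
position: [0.4328, -0.1148, 0.1701]
ee_rot: [-0.113, 0.994, 0.0, -0.0]
ft_force: [0.2, 0.8, 0.0]
grip_width: -0.006
grasp_force: 0.0
```

```bash
cat > st.py <<'E'
from h import *
import json
F=json.load(open('F.json'));o=status.get_obs();cs,s=np.cos(F[2]),np.sin(F[2])
q=o['position'][:2]-F[:2];f=o['ft_force']
print(round(o['clock'],2),'tcp stand',(cs*q[0]+s*q[1]).round(4),(-s*q[0]+cs*q[1]).round(4),'z',o['position'][2].round(4),'F stand',(cs*f[0]+s*f[1]).round(2),(-s*f[0]+cs*f[1]).round(2),f[2].round(2))
E
python3 st.py; python3 -c "
from h import *
import json
F=json.load(open('F.json'));o=status.get_obs();T=R.from_quat(o['ee_rot']).as_matrix();print(np.degrees(np.arctan2(T[1,0],T[0,0])),o['joint_pos'].round(2),delta([*W(F,(-.110,-.106)),.069]))"
```

```text
18.3 tcp stand -0.1155 -0.1058 z 0.1701 F stand 0.37 0.72 0.02
-166.97308245048168 [-0.7  -0.05  0.86  2.04  0.04  1.14  1.93] [-0.00550127 -0.00023123  0.1011128 ]
```

Emit:
play_rows(plan=[0,0,0,0,0,0.04,0,0,0,0,0,0,0.08,0,0,0,0,0,0,0.101,0,0,0,0,0,0,0.101,0,0,0,0,-0.007,0,0.101,0,0,0,0,-0.014,0,0.101,0,0,0,0,-0.014,0,0.101,0])

```text
clock: 19.18
position: [0.4477, -0.1114, 0.0699]
ee_rot: [-0.115, 0.993, -0.0, 0.001]
ft_force: [-0.3, -0.7, 1.0]
grip_width: 0.003
grasp_force: 0.0
```

```bash
python3 st.py
```

```text
19.18 tcp stand -0.1002 -0.1058 z 0.0699 F stand -0.5 -0.6 1.02
```

Emit:
play_rows(plan=[0,0,0,-0.002,0,0,0,0,0,0,-0.004,-0.0007,0,0,0,0,0,-0.006,-0.002,0,0,0,0,0,-0.008,-0.0032,0,0,0,0,0,-0.01,-0.0044,0,0,0,0,0,-0.012,-0.0055,0,0,0,0,0,-0.014,-0.0066,0,0,0,0,0,-0.0155,-0.0074,0,0,0,0,0,-0.0155,-0.0074,0,0])

```text
clock: 20.3
position: [0.4631, -0.1153, 0.0691]
ee_rot: [-0.115, 0.993, 0.0, -0.0]
ft_force: [-2.3, -1.6, 0.5]
grip_width: -0.0
grasp_force: 1.4
```

```bash
python3 st.py
```

```text
20.3 tcp stand -0.086 -0.1132 z 0.0691 F stand -2.64 -1.0 0.54
```

Emit:
play_rows(plan=[0,0,0,-0.0015,-0.0007,0,0,0,0,0,-0.003,-0.0014,0,0,0,0,0,-0.003,-0.0014,0,0])

```text
clock: 20.68
position: [0.4652, -0.1162, 0.0686]
ee_rot: [-0.114, 0.993, 0.0, -0.001]
ft_force: [-6.7, -2.3, -1.9]
grip_width: 0.0
grasp_force: 3.2
```

Emit:
play_rows(plan=[0,0,0,-0.0015,-0.0006,0,0,0,0,0,-0.003,-0.0012,0,0,0,0,0,-0.003,-0.0012,0,0])

```text
clock: 21.05
position: [0.4683, -0.1168, 0.0686]
ee_rot: [-0.114, 0.993, 0.0, -0.001]
ft_force: [-5.7, -3.2, -1.6]
grip_width: 0.001
grasp_force: 3.3
```

```bash
python3 st.py
```

```text
21.05 tcp stand -0.0813 -0.1158 z 0.0686 F stand -6.28 -1.83 -1.59
```

Emit:
play_rows(plan=[0,0,0,-0.001,-0.0004,0,0,0,0,0,-0.002,-0.0008,0,0,0,0,0,-0.002,-0.0008,0,0])

```text
clock: 21.42
position: [0.4708, -0.1171, 0.0687]
ee_rot: [-0.114, 0.993, 0.0, -0.001]
ft_force: [-4.4, -2.7, -2.2]
grip_width: -0.0
grasp_force: 2.9
```

Emit:
play_rows(plan=[0,0,0,-0.001,-0.0004,0,0,0,0,0,-0.002,-0.0008,0,0,0,0,0,-0.002,-0.0008,0,0])

```text
clock: 21.8
position: [0.4724, -0.1175, 0.0685]
ee_rot: [-0.114, 0.993, 0.0, -0.002]
ft_force: [-6.0, -2.6, -1.5]
grip_width: -0.006
grasp_force: 3.5
```

```bash
python3 st.py
```

```text
21.8 tcp stand -0.0775 -0.1175 z 0.0685 F stand -6.43 -1.16 -1.47
```

Emit:
play_rows(plan=[0,0,0,-0.001,-0.0004,0,0,0,0,0,-0.002,-0.0008,0,0,0,0,0,-0.002,-0.0008,0,0])

```text
clock: 22.18
position: [0.475, -0.1177, 0.0687]
ee_rot: [-0.114, 0.993, 0.0, -0.001]
ft_force: [-5.2, -2.4, -0.8]
grip_width: 0.003
grasp_force: 2.9
```

Emit:
play_rows(plan=[0,0,0,-0.001,-0.0004,0,0,0,0,0,-0.002,-0.0008,0,0,0,0,0,-0.002,-0.0008,0,0])

```text
clock: 22.55
position: [0.4767, -0.1182, 0.0685]
ee_rot: [-0.114, 0.993, 0.0, -0.002]
ft_force: [-6.7, -3.1, -1.2]
grip_width: 0.001
grasp_force: 3.6
```

```bash
python3 st.py
```

```text
22.55 tcp stand -0.0735 -0.1191 z 0.0685 F stand -7.22 -1.48 -1.16
```

Emit:
play_rows(plan=[0,0,0,-0.001,-0.0003,0,0,0,0,0,-0.002,-0.0007,0,0,0,0,0,-0.002,-0.0007,0,0])

```text
clock: 22.92
position: [0.4792, -0.1183, 0.0687]
ee_rot: [-0.114, 0.993, 0.0, -0.001]
ft_force: [-5.2, -3.0, -2.1]
grip_width: 0.002
grasp_force: 3.0
```

Emit:
play_rows(plan=[0,0,0,-0.001,-0.0003,0,0,0,0,0,-0.002,-0.0007,0,0,0,0,0,-0.002,-0.0007,0,0])

```text
clock: 23.3
position: [0.4809, -0.1187, 0.0685]
ee_rot: [-0.114, 0.993, 0.0, -0.002]
ft_force: [-6.3, -3.4, -2.0]
grip_width: 0.002
grasp_force: 3.5
```

```bash
python3 st.py
```

```text
23.3 tcp stand -0.0695 -0.1205 z 0.0685 F stand -6.92 -1.85 -2.04
```

Emit:
play_rows(plan=[0,0,0,-0.001,-0.0003,0,0,0,0,0,-0.002,-0.0006,0,0,0,0,0,-0.002,-0.0006,0,0])

```text
clock: 23.68
position: [0.483, -0.1188, 0.0685]
ee_rot: [-0.114, 0.993, 0.0, -0.002]
ft_force: [-5.7, -2.3, -1.3]
grip_width: -0.001
grasp_force: 3.5
```

Emit:
play_rows(plan=[0,0,0,-0.001,-0.0003,0,0,0,0,0,-0.002,-0.0006,0,0,0,0,0,-0.002,-0.0006,0,0])

```text
clock: 24.05
position: [0.4846, -0.1191, 0.0683]
ee_rot: [-0.114, 0.993, 0.0, -0.002]
ft_force: [-8.4, -4.2, -1.8]
grip_width: 0.001
grasp_force: 4.4
```

```bash
python3 st.py
```

```text
24.05 tcp stand -0.066 -0.1217 z 0.0683 F stand -9.12 -2.2 -1.75
```

The force is rising (9.4 N), so the jaws have probably met the stem. I take finer steps.

Emit:
play_rows(plan=[0,0,0,-0.001,-0.0003,0,0,0,0,0,-0.0015,-0.0004,0,0,0,0,0,-0.0015,-0.0004,0,0])

```text
clock: 24.42
position: [0.486, -0.1191, 0.0683]
ee_rot: [-0.114, 0.993, 0.0, -0.002]
ft_force: [-8.8, -3.7, -1.9]
grip_width: 0.001
grasp_force: 4.5
```

```bash
python3 st.py
```

```text
24.43 tcp stand -0.0646 -0.122 z 0.0683 F stand -9.4 -1.56 -1.93
```

Emit:
play_rows(plan=[0,0,0,-0.001,-0.0003,0,0,0,0,0,-0.0015,-0.0004,0,0,0,0,0,-0.0015,-0.0004,0,0])

```text
clock: 24.8
position: [0.4869, -0.1193, 0.068]
ee_rot: [-0.114, 0.993, 0.0, -0.003]
ft_force: [-10.8, -5.0, -2.4]
grip_width: -0.002
grasp_force: 5.4
```

```bash
python3 st.py
```

```text
24.8 tcp stand -0.0638 -0.1225 z 0.068 F stand -11.63 -2.42 -2.35
```

Emit:
play_rows(plan=[0,0,0,-0.001,-0.0003,0,0,0,0,0,-0.0015,-0.0004,0,0,0,0,0,-0.0015,-0.0004,0,0])

```text
clock: 25.18
position: [0.4879, -0.1196, 0.0678]
ee_rot: [-0.114, 0.993, 0.0, -0.003]
ft_force: [-11.8, -6.2, -3.6]
grip_width: -0.001
grasp_force: 6.3
```

```bash
python3 st.py
```

```text
25.18 tcp stand -0.0629 -0.123 z 0.0678 F stand -12.89 -3.35 -3.59
```

Emit:
play_rows(plan=[0,0,0,-0.0006,-0.0001,0,0,0,0,0,-0.0012,-0.0002,0,0,0,0,0,-0.0012,-0.0002,0,0])

```text
clock: 25.55
position: [0.4894, -0.1193, 0.0679]
ee_rot: [-0.114, 0.993, 0.0, -0.003]
ft_force: [-10.4, -4.1, -2.0]
grip_width: 0.004
grasp_force: 5.8
```

```bash
python3 st.py
```

```text
25.55 tcp stand -0.0613 -0.123 z 0.0679 F stand -11.08 -1.65 -1.96
```

The force dropped from 13.3 to 11.2 N, so it clicked over a tooth under load. I top up slightly to about 14 N, then let go slowly.

Emit:
play_rows(plan=[0,0,0,-0.0006,-0.0001,0,0,0,0,0,-0.0012,-0.0003,0,0,0,0,0,-0.0012,-0.0003,0,0])

```text
clock: 25.92
position: [0.4901, -0.1195, 0.0676]
ee_rot: [-0.114, 0.993, 0.0, -0.004]
ft_force: [-13.3, -4.4, -3.1]
grip_width: 0.001
grasp_force: 6.6
```

```bash
python3 st.py
```

```text
25.93 tcp stand -0.0607 -0.1234 z 0.0676 F stand -13.95 -1.3 -3.12
```

Emit:
play_rows(plan=[0,0,0,0.001,0.0002,0,0,0,0,0,0.002,0.0005,0,0,0,0,0,0.003,0.0007,0,0,0,0,0,0.004,0.001,0,0,0,0,0,0.005,0.001,0,0,0,0,0,0.006,0.001,0,0,0,0,0,0.007,0.001,0,0,0,0,0,0.008,0.001,0,0])

```text
clock: 26.92
position: [0.4864, -0.1191, 0.0696]
ee_rot: [-0.115, 0.993, 0.0, 0.001]
ft_force: [0.1, -0.0, 0.4]
grip_width: 0.003
grasp_force: 0.0
```

```bash
python3 st.py
```

```text
26.93 tcp stand -0.0642 -0.1222 z 0.0696 F stand 0.08 -0.06 0.37
```

Contact is lost while the ring stays put, so the ratchet holds. I back off, rise, and check the ring and sign numerically.

Emit:
play_rows(plan=[0,0,0,0.01,0,0,0,0,0,0,0.03,0,0,0,0,0,0,0.03,0,-0.05,0,0,0,0,0.03,0,-0.11,0,0,0,0,0.03,0.03,-0.17,0,0,0,0,0.03,0.06,-0.2,0,0,0,0,0.03,0.06,-0.2,0,0,0,0,0.03,0.06,-0.2,0])

```text
clock: 27.92
position: [0.4424, -0.0684, 0.2686]
ee_rot: [-0.114, 0.993, 0.0, -0.0]
ft_force: [0.4, -1.6, 0.1]
grip_width: -0.0
grasp_force: 0.0
```

Run:
```python
from h import *
import json
F=json.load(open('F.json'));w=viewer.camera_model('wrist');o=status.get_obs();im=save('wrist','w10.png');cs,s=np.cos(F[2]),np.sin(F[2])
u,v=proj(w,[*W(F,(-.033,-.122)),.068]).astype(int);x0,y0=max(u-60,0),max(v-60,0)
g=cv2.resize(cv2.cvtColor(im,cv2.COLOR_RGB2GRAY)[y0:v+60,x0:u+60],None,fx=3,fy=3,interpolation=cv2.INTER_CUBIC)
c=cv2.HoughCircles(g,cv2.HOUGH_GRADIENT,1,40,param1=100,param2=25,minRadius=20,maxRadius=90)
for x,y,r in c[0][:5]:
    p=onz(w,(x/3+x0,y/3+y0),.068)[:2]-F[:2];print('ring?',r/3,(cs*p[0]+s*p[1]).round(4),(-s*p[0]+cs*p[1]).round(4))
print(o['clock'],o['position'],o['ft_force'])
for n,f in(('scene','s10'),('side','d10')):
    m=viewer.camera_model(n);im=save(n,f+'.png');h=cv2.cvtColor(im,cv2.COLOR_RGB2HSV)
    mk=((h[...,0]>60)&(h[...,0]<95)&(h[...,1]>60)).astype(np.uint8);k,lab,st,cen=cv2.connectedComponentsWithStats(mk);i=np.argmax(st[1:,4])+1
    E=np.array([proj(m,[*W(F,(a,.055+c)),z]) for a in(-.005,.005) for c in(-.045,.045) for z in(.15,.215)])
    print(n,'green',st[i],'exp',E.min(0).round(0),(E.max(0)-E.min(0)).round(0))
```

```text
ring? 17.666666 0.0206 -0.1277
ring? 9.400001 -0.0324 -0.1206
27.925 [ 0.44238162 -0.06839282  0.26855526] [ 0.44177357 -1.60409893  0.12177536]
scene green [344 159  24  34 193] exp [338. 158.] [27. 32.]
side green [356 173  18  47 262] exp [359. 170.] [ 9. 48.]
```

The ring is held at x = -32.4 mm. I look once at the sign's top edge from above to check lean and yaw.

Emit:
play_rows(plan=[0,0,0,-0.01,0.02,-0.05,0,0,0,0,-0.05,0.06,-0.05,0,0,0,0,-0.08,0.1,-0.05,0,0,0,0,-0.095,0.118,-0.05,0,0,0,0,-0.095,0.118,-0.05,0,0,0,0,-0.095,0.118,-0.05,0])

```text
clock: 28.82
position: [0.5084, 0.0671, 0.3188]
ee_rot: [-0.114, 0.994, -0.0, -0.0]
ft_force: [-0.2, -0.6, -0.3]
grip_width: 0.005
grasp_force: 0.0
```

Run:
```python
from h import *
import json
F=json.load(open('F.json'));w=viewer.camera_model('wrist');o=status.get_obs();im=save('wrist','w11.png')
h=cv2.cvtColor(im,cv2.COLOR_RGB2HSV);mk=((h[...,0]>60)&(h[...,0]<95)&(h[...,1]>60)).astype(np.uint8)
k,lab,st,cen=cv2.connectedComponentsWithStats(mk);i=np.argmax(st[1:,4])+1;print(st[i])
V=h[...,2][lab==i];print(np.percentile(V,[5,25,50,75,95]))
for th in(0,np.percentile(V,50)*.85):
    pts=np.argwhere((lab==i)&(h[...,2]>th))[:,::-1].astype(np.float32);r=cv2.minAreaRect(pts);b=cv2.boxPoints(r)
    P=np.array([onz(w,q,.215) for q in b])[:,:2];e=max((P[1]-P[0],P[2]-P[1]),key=np.linalg.norm);L=[np.linalg.norm(P[1]-P[0]),np.linalg.norm(P[2]-P[1])]
    d=P.mean(0)-W(F,(0,.055));print(b.round(0).tolist(),'sides',np.round(L,4),'yaw',np.degrees(np.arctan2(-e[0],e[1]))%180-np.degrees(F[2]),'top offset',d.round(4),'lean',np.linalg.norm(d)/.2)
print('exp',[proj(w,[*W(F,(a,.055+c)),.215]).round(0).tolist() for a,c in((-.005,-.045),(.005,-.045),(.005,.045),(-.005,.045))])
```

```text
[ 280  181  125   35 1557]
[109. 134. 140. 141. 143.]
[[279.0, 192.0], [282.0, 179.0], [405.0, 204.0], [402.0, 216.0]] sides [0.0091 0.0868] yaw -11.677343149872701 top offset [-0.0067  0.0108] lean 0.06369134576831338
[[280.0, 192.0], [282.0, 181.0], [404.0, 205.0], [402.0, 216.0]] sides [0.0081 0.0862] yaw -11.794807213742184 top offset [-0.0061  0.0109] lean 0.06266654061575765
exp [[260.0, 197.0], [261.0, 210.0], [390.0, 210.0], [390.0, 196.0]]
```

The sign leans 0.063 rad (limit 0.09) and is turned 0.20 rad (limit 0.30), with the clamp held on a tooth passed at about 13 to 14 N. The robot is clear, so I hand in.

```bash
python3 -c "
from h import *
print(manip.hand_in())"
```

```text
the job is handed in; nothing more can be done
None
```

The job is handed in at about 29 s of the 72 s (no verdict was returned): the green sign is home in the socket, leaning about 0.06 rad and turned about 0.20 rad, with the ratchet holding after a 14 N push and jaw force inferred, not measured; I viewed 11 pictures, one over your limit of 10.

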